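Take the spent cartridges out of the water filter

ROBOT

A 6-joint arm with a two-finger parallel gripper is mounted at the origin on a cart in front of the work surface, level with it; the furniture and walls round the work are solid. World frame = base frame: x ahead of the robot, y to its left, z up, the work surface at z = 0. Lengths are in m, angles in rad, forces in N, time in s.
With the tool pointing down it reaches from about 0.15 to 0.775 m from the base axis. Payload 6.1 kg.
Tool frame: the origin (TCP) lies midway between the tips of the shut fingers; the grasp point (between the pads) lies manip.pinch_z behind it (manip.pinch_z is the distance from the TCP to the grasp point, in m); z points along the fingers, y is the line along which they close (so a half turn about z gives the same grasp; the last joint's range is limited). The gripper opens to 85 mm and grips with 20 to 120 N. Pads are 22 mm wide; open, the fingers measure 114 mm over their backs; the gripper's body (76 mm by 85 mm) begins 54 mm behind the grasp point. The pads swing forward as they close: fully open they stand 13 mm farther back than shut.
Start: joints at [1.167, 0.126, -0.04, 1.405, 0, 1.571], TCP at [0.206, 0.483, 0.231] pointing down, gripper open.
Joint ranges: [-2.72, 2.72], [-0.95, 1.95], [-1.27, 1.35], [-1.78, 2.02], [-1.46, 1.47], [-3.14, 3.14]. Speed limits (rad/s): [2.39, 2.39, 3.01, 3.14, 3.14, 3.14].

INTERFACE

Orientations are given as a unit quaternion [x, y, z, w].
In Python, from cell import manip gives the robot as it stands.
- The arm moves only by the shell command python3 -m pendant 'ROWS'. ROWS is JSON, one flat list of numbers, 7 for each row, row after row: the turn, a rotation vector about the tool's x, y, z scaled (see below), then the shift along the tool's x, y, z scaled (see below), then the opening, from 0 (shut) to 1 (fully open). A call has 1 to 12 rows; each row is the pose to reach, as a shift and turn from the pose commanded when the call began, along the tool's axes at that moment; what a row does not reach only later rows make up. The controller multiplies each number of a shift by 200 mm and each number of a turn by 90 degrees. A row lasts 1/8 s, in which the tool goes at most 62.5 mm and 10.7 degrees, less where a joint would pass 70% of its speed; a pose out of reach is approached as far as the arm can. A call with a number of a shift or a turn outside -1 to 1 is refused whole. A call with a gripper value outside its range is refused whole. The fingers move at their own pace and stop on an object; the grip force is fixed at half the most. Time passes only in rows, so rows that repeat a pose let the fingers close. It gives the time, the measured TCP pose, the force, the opening and the grip force at its end, in the units of the state.
- manip.state(): the state, without advancing time (a new reading comes with each control period).
- manip.snapshot(name): name is "scene" or "top" or "wrist"; returns a dict with "color" (400x640x3 uint8, red, green, blue), "intrinsics" (3x3 intrinsics, pixels), "distortion" ([k1, k2, p1, p2, k3] as OpenCV has them; the pictures are not rectified), "pose" (4x4, takes a point from camera to world coordinates). Camera axes: x right, y down, z forward; pixel columns grow to the right and rows downward; lengths in m; the calibration is good to about 2 mm. A picture is of the moment at which its call begins. There is no depth.
- manip.hand_in(): hands the job in; it is judged then, once.
Trained networks look in a picture, given as the dict that the camera call returned (one of the last four; its "shot" number tells which), for a name from the list of things; names that differ only in an ending like _2 or _b are one class to them, and where a whole thing is asked for, a point or a joint stands for the part that bears it (a point fixed in the world has none). Each returns a list of dicts, best first, with "confidence" (0 to 1); they miss things now and then, are a little off and sometimes report something else, mostly with a low value. They report only what shows in the picture. A call takes as long as a camera call.
- manip.regions_of(picture, name): "pixels" (400x640 bool, what is visible of it) and "rect" ([left, top, width, height] in pixels, round what is visible of it).
- manip.tip_of(picture, name): "pixel" ([column, row] in pixels: a listed point, or the origin of a listed thing).
The state is a dict: "time": time; "qpos": joint angles; "joint_velocities": joint speeds; "joint_efforts": joint torques, N m; "eef_pos": TCP position; "orientation": TCP orientation; "force": force on the tool from outside, world axes, zero at the start; "moment": the same for the moment, N m; "finger_gap": finger opening in m; "grip_force": force on a finger pad.
Only numpy, scipy, OpenCV 4.12 (cv2) and the standard library are available. Lean on these libraries where they do the work, as an engineer would, in place of code of your own. Each camera call takes 0.05 s, during which the arm holds its last target. There are 200 camera calls.

TASK

Strip the countertop water filter of its spent cartridges: turn its round lid anticlockwise to the stop, lift it off and set it down on the table clear of the filter; then press every cartridge in the filter down so that it springs up, draw it out and put it in the copper tray, standing or lying. Finally, to keep dust out until new ones come, put the lid back on the filter and turn it clockwise until it is locked again; leave the jam jar and the candle where they stand.

Things in the scene. Friction and masses are not known exactly. Their poses are not given: they have to be found in the camera images.
- filter: the water filter, fixed: steel drum 160 mm across, flat deck 104 mm above the table. A tap reaches out on its -x side to 128 mm from the axis, 74 mm high. Four keepers just under the deck's edge, each 40 degrees wide, centred on its +x, +y, -x, -y directions and reaching 88 mm from the axis, hold the lid's lugs. Origin on the drum's axis at table height, z up
- filter_deck (a point): centre of the deck's top, filter's axes. Under the lid the deck has four square bays, openings 39 mm wide, centres at x, y = +-30.5 mm: bay 0 at +x +y, 1 at -x +y, 2 at -x -y, 3 at +x -y. Three or four bays hold a cartridge
- lid_grip (a point): centre of the bar handle on the round black lid: bar 88 mm long (x), 15 mm wide (y), 26 mm high, this point 13 mm below its top. The lid is 191 mm across, 0.3 kg; its top is 12 mm and its skirt's foot 48 mm below this point, which is 48 mm above the table when the lid lies there and 136 mm when it sits on the filter. Inside the skirt are four lugs on its +x, +y, -x, -y directions
- lid: the lid, origin 32 mm below lid_grip, same axes. Locked while its axes lie along the filter's: 2 mm of play upward. Free to lift when turned 30 to 62 degrees anticlockwise (from above) from there; stops at 62 anticlockwise and 8 clockwise; under 0.3 N m. Refit: lower it 35 to 58 degrees anticlockwise of aligned (any quarter turn) with 3 mm play sideways onto the deck, then turn it clockwise
- cart0_mid (a point): centre of the white square cartridge that starts in bay 0 (None if that bay is empty): 36 x 36 mm, 78 mm tall, 0.12 kg, this point half-way up, with a domed press cap 7 mm high in the middle of its top; sides along its x and y (at the start the filter's), z up. Pushed home its flat top is flush with the deck, only the dome is proud, and it cannot be gripped
- cart0: cartridge 0: origin at the centre of its underside. Pressed down 2 to 6 mm on its dome (4 N moves it; 8 N holds it on the bottom stop, dome still 1 mm proud of the deck) for 0.3 s and let go, it rises within a second until 34 mm of its sides stand above the deck; then it lifts straight out
- lift0 (a joint): height in m of the sprung platform under bay 0: 0 latched down, -0.006 bottom stop, 0.034 sprung up; it does not latch again
- cart1_mid (a point): centre of the cartridge that starts in bay 1, half-way up its 78 mm body; like cart0 (None if that bay is empty)
- cart1: cartridge 1: origin at the centre of its underside, same axes
- lift1 (a joint): height in m of the sprung platform under bay 1: 0 latched down, -0.006 bottom stop, 0.034 sprung up; it does not latch again
- cart2_mid (a point): centre of the cartridge that starts in bay 2, half-way up its 78 mm body; like cart0 (None if that bay is empty)
- cart2: cartridge 2: origin at the centre of its underside, same axes
- lift2 (a joint): height in m of the sprung platform under bay 2: 0 latched down, -0.006 bottom stop, 0.034 sprung up; it does not latch again
- cart3_mid (a point): centre of the cartridge that starts in bay 3, half-way up its 78 mm body; like cart0 (None if that bay is empty)
- cart3: cartridge 3: origin at the centre of its underside, same axes
- lift3 (a joint): height in m of the sprung platform under bay 3: 0 latched down, -0.006 bottom stop, 0.034 sprung up; it does not latch again
- tray: copper tray, loose, 0.9 kg, 301 mm (its x) by 401 mm (its y), 61 mm high. Origin at the centre of its underside; inner floor 4 mm up, 250 x 350 mm flat
- clear_spot (a point): a point on the table; the table is clear for 110 mm round it, so that the lid can be laid there
- candle: candle, 61 mm across, 131 mm tall, loose bystander behind the filter; origin at its foot
- jam: jam jar, 66 mm across, 90 mm tall, loose bystander behind the filter; origin at its foot

How it is judged:
By the outcome, as a careful person would: the job done as asked, in the order asked, and still so for the second after the job is handed in, with the robot touching nothing.
Of cart0, cart1, cart2, cart3 only 3 to 4 are there at a start; the rules pass over those that are not, and their reading is None.
At some moment in a run one of tray may be knocked a few centimetres aside while the robot is not near it.
Once in a run the grip may slacken for a moment while it holds something.
It also fails if it takes over 200 s, if anything falls off the work surface, if the arm or the gripper's body presses on something with over 40 N, if the wrist force passes 120 N, or if a joint passes its speed limit or range.

## Working session

There is one attempt and no reset: what is moved stays moved. The work goes in short steps, Python scripts to look and compute and a shell command to move; the robot and the scene stay as the last step left them, time stands still between calls to the robot, and variables do not carry over. Pictures are saved under pics/ and viewed, at most 14 in all, crops included, and the job is handed in when it is done.

```bash
mkdir -p pics; ls
cat > h.py <<'E'
import numpy as np, cv2
from scipy.spatial.transform import Rotation as R
from cell import manip
def ray(s,px):
    u=cv2.undistortPoints(np.array([[px]],float),np.array(s["intrinsics"],float),np.array(s["distortion"],float))[0,0]
    P=np.array(s["pose"]); d=P[:3,:3]@np.array([u[0],u[1],1]); return P[:3,3],d/np.linalg.norm(d)
def tri(obs):
    A=np.zeros((3,3));b=np.zeros(3)
    for s,p in obs:
        o,d=ray(s,p);M=np.eye(3)-np.outer(d,d);A+=M;b+=M@o
    x=np.linalg.solve(A,b)
    return x,[float(np.linalg.norm((np.eye(3)-np.outer(d,d))@(x-o))) for o,d in (ray(s,p) for s,p in obs)]
def plane(s,px,z):
    o,d=ray(s,px); return o+d*(z-o[2])/d[2]
def save(s,n,crop=None):
    c=s["color"][:,:,::-1]
    if crop: l,t,w,h=crop; c=cv2.resize(c[t:t+h,l:l+w],None,fx=2,fy=2)
    cv2.imwrite("pics/"+n+".png",c)
def proj(s,X):
    P=np.linalg.inv(np.array(s["pose"])); p,_=cv2.projectPoints(np.array([X],float),cv2.Rodrigues(P[:3,:3])[0],P[:3,3],np.array(s["intrinsics"],float),np.array(s["distortion"],float)); return p[0,0]
def to(X,yaw=None):
    """row numbers: shift in tool axes to reach X; turn"""
    st=manip.state(); Rm=R.from_quat(st["orientation"]); 
    print("at",np.round(st["eef_pos"],4),"shift",np.round(Rm.inv().apply(np.array(X)-st["eef_pos"])/0.2,4))
def st():
    s=manip.state();Rm=R.from_quat(s["orientation"]).as_matrix()
    print("t",s["time"],"p",np.round(s["eef_pos"],4),"q",np.round(s["qpos"],3),"F",np.round(s["force"],1),"M",np.round(s["moment"],2),"gap",s["finger_gap"],"grip",s["grip_force"]);print(np.round(Rm,3).tolist())
E
python3 - <<'E'
from h import *
st(); print(manip.pinch_z)
for n in ("scene","top","wrist"):
    s=manip.snapshot(n); save(s,n+"0"); print(n,np.round(s["pose"],3).tolist())
    for k in ("filter","filter_deck","lid","lid_grip","tray","clear_spot","candle","jam"):
        r=manip.tip_of(s,k); 
        if r: print(k,[(np.round(a["pixel"],1).tolist(),round(a["confidence"],2),np.round(plane(s,a["pixel"],{"filter_deck":.104,"lid":.104,"lid_grip":.136}.get(k,0)),3).tolist()) for a in r[:2]])
E
```

```text
pics
t 0.0 p [0.2061 0.4824 0.2305] q [ 1.167  0.126 -0.041  1.405  0.     1.571] F [ 1.2 -0.4 -0.3] M [0.01 0.   0.02] gap 0.08533011774652197 grip 0.0
[[-0.92, 0.393, -0.001], [0.393, 0.92, -0.001], [0.0, -0.002, -1.0]]
0.0187
scene [[0.791, -0.351, 0.501, -0.142], [-0.611, -0.483, 0.627, -0.958], [0.022, -0.802, -0.597, 1.049], [0.0, 0.0, 0.0, 1.0]]
filter [([319.7, 251.4], 0.63, [0.566, -0.077, 0.0])]
lid [([317.9, 228.0], 0.84, [0.557, -0.076, 0.104]), ([321.1, 224.3], 0.31, [0.576, -0.067, 0.104])]
lid_grip [([318.0, 220.9], 0.78, [0.554, -0.079, 0.136])]
tray [([239.6, 197.0], 0.61, [0.505, 0.34, 0.0]), ([330.8, 220.5], 0.25, [0.696, 0.027, 0.0])]
clear_spot [([353.5, 329.1], 0.97, [0.45, -0.38, 0.0])]
candle [([332.1, 218.0], 0.85, [0.709, 0.036, 0.0])]
jam [([367.8, 225.2], 0.86, [0.785, -0.07, 0.0])]
top [[-0.011, -0.997, 0.081, 0.47], [-0.999, 0.014, 0.044, -0.059], [-0.045, -0.08, -0.996, 1.808], [0.0, 0.0, 0.0, 1.0]]
lid [([347.2, 205.1], 0.88, [0.563, -0.073, 0.104])]
tray [([239.9, 222.3], 0.56, [0.509, 0.337, 0.0])]
clear_spot [([426.4, 234.9], 0.85, [0.453, -0.368, 0.0]), ([239.9, 224.2], 0.31, [0.501, 0.337, 0.0])]
candle [([314.7, 172.8], 0.85, [0.694, 0.049, 0.0])]
jam [([344.2, 150.5], 0.84, [0.778, -0.065, 0.0])]
wrist [[0.393, 0.879, 0.27, 0.136], [0.919, -0.376, -0.116, 0.512], [-0.001, 0.294, -0.956, 0.373], [0.0, 0.0, 0.0, 1.0]]
```

View pics/scene0.png

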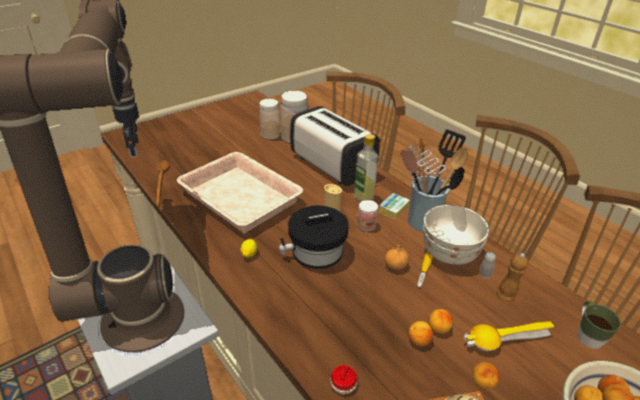

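View pics/top0.png

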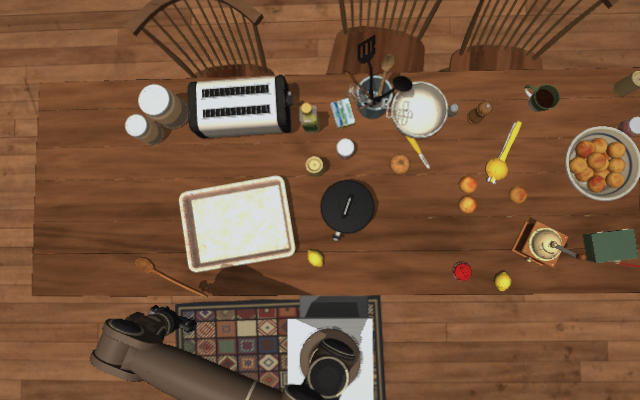

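The scene view shows the filter with its lid at about (318,225), the tap pointing toward (283,246) and the tray at (240,190). In the top view the handle runs from (343,215) to (351,197), which gives a yaw of about -22°. Next I move above the filter and look from close by.

```bash
python3 -m pendant '[0,0,0,-0.91,-0.625,-0.15,1,0,0,0,-0.91,-0.625,-0.15,1,0,0,0,-0.91,-0.625,-0.15,1,0,0,0,-0.91,-0.625,-0.15,1,0,0,0,-0.91,-0.625,-0.15,1]'; python3 -m pendant '[0,0,0,-0.91,-0.625,-0.15,1,0,0,0,-0.91,-0.625,-0.15,1,0,0,0,-0.91,-0.625,-0.15,1,0,0,0,-0.91,-0.625,-0.15,1,0,0,0,-0.91,-0.625,-0.15,1]'; python3 -m pendant '[0,0,0,-0.75,-0.5,-0.15,1,0,0,0,-0.75,-0.5,-0.15,1,0,0,0,-0.75,-0.5,-0.15,1,0,0,0,-0.75,-0.5,-0.15,1,0,0,0,-0.75,-0.5,-0.15,1,0,0,0,-0.75,-0.5,-0.15,1]'
python3 - <<'E'
from h import *
st()
s=manip.snapshot("wrist"); save(s,"w1")
for k in ("filter","lid","lid_grip","clear_spot"):
    r=manip.tip_of(s,k)
    if r: print(k,[(np.round(a["pixel"],1).tolist(),round(a["confidence"],2),np.round(plane(s,a["pixel"],{"lid":.104,"lid_grip":.136}.get(k,0)),4).tolist()) for a in r[:2]])
E
```

```text
time: 1.98
eef_pos: [0.3256, 0.2948, 0.262]
orientation: [0.203, 0.979, 0.001, 0.0]
force: [0.2, -0.2, -0.1]
finger_gap: 0.0856
grip_force: 0.0
time: 2.6
eef_pos: [0.4439, 0.109, 0.2911]
orientation: [0.202, 0.979, 0.0, -0.0]
force: [0.1, -0.0, -0.7]
finger_gap: 0.0855
grip_force: 0.0
time: 3.35
eef_pos: [0.5408, -0.0394, 0.3214]
orientation: [0.199, 0.98, 0.0, -0.0]
force: [-0.6, 0.2, 0.2]
finger_gap: 0.0853
grip_force: 0.0
t 3.35 p [ 0.5408 -0.0394  0.3214] q [-0.073  0.179  0.222  1.613  0.     0.329] F [-0.6  0.2  0.2] M [-0.03 -0.03 -0.01] gap 0.08533685124788859 grip 0.0
[[-0.92, 0.391, -0.0], [0.391, 0.92, 0.0], [0.0, 0.0, -1.0]]
lid [([297.0, 193.5], 0.83, [0.5583, -0.071, 0.104])]
lid_grip [([294.0, 200.7], 0.76, [0.556, -0.0712, 0.136])]
clear_spot [([65.2, 182.9], 0.91, [0.4479, -0.3698, 0.0])]
```

View pics/w1.png

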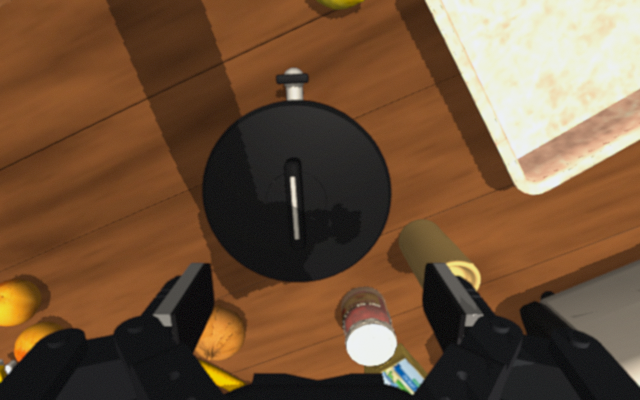

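The wrist view shows the lid centred near (297,190). Its handle runs from about (293,160) to (298,240), and the tap is at (293,80).

Run:
```python
from h import *
W=manip.snapshot("wrist");S=manip.snapshot("scene");T=manip.snapshot("top")
for k in ("lid","lid_grip","filter"):
    o=[(s,r[0]["pixel"]) for s in (W,S,T) for r in [manip.tip_of(s,k)] if r and r[0]["confidence"]>.5]
    if len(o)>1: x,e=tri(o); print(k,len(o),np.round(x,4),np.round(e,4))
# lid disc outline
m=manip.regions_of(W,"lid")[0]["pixels"].astype(np.uint8)
c=max(cv2.findContours(m,0,2)[0],key=cv2.contourArea)[:,0]
P=np.array([plane(W,p,.122)[:2] for p in c]); P=P[cv2.convexHull(P.astype(np.float32),returnPoints=False).ravel()]
(cx,cy),r=cv2.minEnclosingCircle(P.astype(np.float32)); print("circle",cx,cy,r)
# handle bright strip
a,b=plane(W,(293,160),.149),plane(W,(298,242),.149); d=b-a
print("handle mid",(a+b)/2,"len",np.linalg.norm(d[:2]),"yaw",np.degrees(np.arctan2(d[1],d[0])))
g=W["color"][150:250,270:320].max(2); v,u=np.where(g>90); q=np.array([plane(W,(x+270,y+150),.149)[:2] for x,y in zip(u,v)],np.float32)
l=cv2.fitLine(q,cv2.DIST_HUBER,0,.01,.01).ravel(); print(len(q),"strip yaw",np.degrees(np.arctan2(l[1],l[0])),l[2:])
t=plane(W,(293.5,80),.074); print("tap",t)
```

```text
lid 2 [ 0.5637 -0.0716  0.0969] [0.0029 0.0029]
lid_grip 2 [ 0.562  -0.0744  0.1205] [0.001 0.001]
filter 2 [ 0.5721 -0.087   0.0055] [0.0193 0.0193]
circle 0.5582268238067627 -0.0701301097869873 0.09556430578231812
handle mid [ 0.55510288 -0.06917056  0.149     ] len 0.07884006008910203 yaw -20.810830490833506
330 strip yaw -20.182129 [ 0.5568029  -0.07048261]
tap [ 0.45351747 -0.03094449  0.074     ]
```

```bash
python3 -c "
from h import *
to([.5575,-.0705,.20])"
```

```text
at [ 0.5414 -0.0411  0.3213] shift [-0.1318 -0.1036  0.6063]
```

```bash
python3 -m pendant '[0,0,-0.028,-0.132,-0.104,0.3,0.6,0,0,-0.028,-0.132,-0.104,0.6,0.6,0,0,-0.028,-0.132,-0.104,0.6,0.6,0,0,-0.028,-0.132,-0.104,0.75,0.6,0,0,-0.028,-0.132,-0.104,0.85,0.6,0,0,-0.028,-0.132,-0.104,0.92,0.6,0,0,-0.028,-0.132,-0.104,0.974,0.6,0,0,-0.028,-0.132,-0.104,0.974,0.6,0,0,-0.028,-0.132,-0.104,0.974,0.6]'; python3 -m pendant '[0,0,0,0,0,0,0,0,0,0,0,0,0,0,0,0,0,0,0,0,0,0,0,0,0,0,0,0,0,0,0,0,0,0,0]'; python3 -c "
from h import *
st();s=manip.snapshot('wrist'); save(s,'w2')"
```

```text
time: 5.38
eef_pos: [0.558, -0.0706, 0.1274]
orientation: [0.179, 0.984, 0.0, 0.001]
force: [0.8, -0.4, -0.6]
finger_gap: 0.051
grip_force: 0.0
time: 6.0
eef_pos: [0.5578, -0.0706, 0.1271]
orientation: [0.179, 0.984, 0.0, 0.0]
force: [-0.6, 0.6, 4.9]
finger_gap: 0.0137
grip_force: 59.5
t 6.0 p [ 0.5578 -0.0706  0.1271] q [-0.126  0.214 -0.163  1.193  0.     0.234] F [-0.6  0.6  4.9] M [0.11 0.19 0.01] gap 0.013748349142622561 grip 59.52464818954468
[[-0.936, 0.352, 0.001], [0.352, 0.936, -0.0], [-0.001, 0.0, -1.0]]
```

View pics/w2.png

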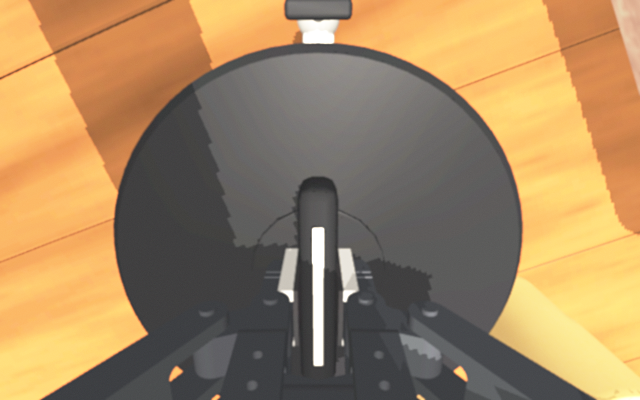

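The wrist view shows the bar held between the pads near (318,275), in line with the tap at (318,20). Now I turn the lid anticlockwise.

```bash
python3 -m pendant '[0,0,-0.1,0,0,0,0,0,0,-0.2,0,0,0,0,0,0,-0.3,0,0,0,0,0,0,-0.4,0,0,0,0,0,0,-0.5,0,0,0,0,0,0,-0.6,0,0,0,0,0,0,-0.66,0,0,0,0,0,0,-0.7,0,0,0,0,0,0,-0.7,0,0,0,0,0,0,-0.7,0,0,0,0]'; python3 -c "
from h import *
st()"
```

```text
time: 7.3
eef_pos: [0.558, -0.0711, 0.1271]
orientation: [-0.36, 0.933, -0.001, 0.001]
force: [0.5, -1.3, 4.9]
finger_gap: 0.0138
grip_force: 60.8
t 7.3 p [ 0.558  -0.0711  0.1271] q [-1.260e-01  2.140e-01 -1.630e-01  1.193e+00 -1.000e-03 -8.630e-01] F [ 0.5 -1.3  4.9] M [-0.23  0.06 -1.  ] gap 0.013827842741790466 grip 60.80904006958008
[[-0.741, -0.672, 0.001], [-0.672, 0.741, -0.001], [-0.001, -0.002, -1.0]]
```

```bash
python3 -m pendant '[0,0,0.03,0,0,0,0,0,0,0.03,0,0,-0.05,0,0,0,0.03,0,0,-0.15,0,0,0,0.03,0,0,-0.3,0,0,0,0.03,0,0,-0.5,0,0,0,0.03,0,0,-0.5,0]'; python3 -m pendant '[0,0,0,0.2,-0.1,0,0,0,0,0,0.4,-0.2,0,0,0,0,0,0.6,-0.3,0,0,0,0,0,0.7,-0.37,0,0,0,0,0,0.7,-0.37,0,0]'
python3 - <<'E'
from h import *
st(); s=manip.snapshot("scene"); save(s,"s1",(150,150,320,250)); to([.45,-.371,.06])
s=manip.snapshot("wrist"); print([(a["pixel"],a["confidence"],plane(s,a["pixel"],0)) for a in manip.tip_of(s,"clear_spot")])
E
```

```text
time: 8.05
eef_pos: [0.5587, -0.0706, 0.2292]
orientation: [-0.34, 0.941, -0.001, 0.002]
force: [0.3, 0.9, -2.8]
finger_gap: 0.0138
grip_force: 58.9
time: 8.68
eef_pos: [0.4958, -0.218, 0.2245]
orientation: [-0.338, 0.941, 0.001, -0.001]
force: [0.5, 0.3, -4.3]
finger_gap: 0.0138
grip_force: 59.0
t 8.675 p [ 0.4958 -0.218   0.2245] q [-0.414  0.16  -0.015  1.399 -0.    -1.104] F [ 0.5  0.3 -4.3] M [ 0.07  0.   -0.01] gap 0.013768824372250358 grip 58.961395025253296
[[-0.771, -0.637, -0.003], [-0.637, 0.771, 0.001], [0.001, 0.003, -1.0]]
at [ 0.4962 -0.2171  0.2248] shift [ 0.6677 -0.4478  0.8235]
[([218.4, 21.5], 0.94, array([ 0.44934668, -0.37498701,  0.        ]))]
```

View pics/s1.png

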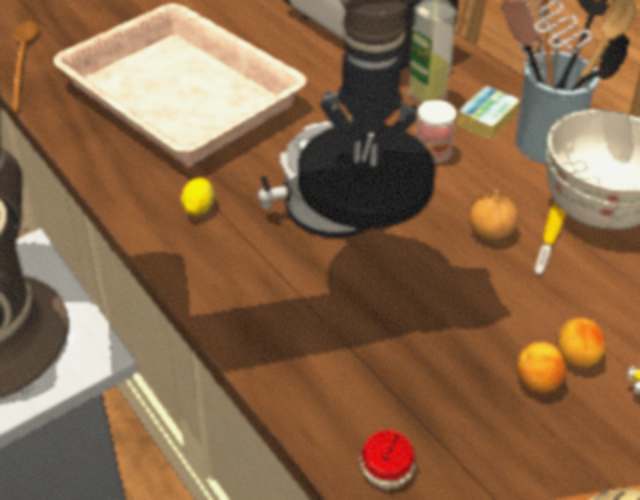

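The crop shows the lid held in the air next to the filter, and the area round the spot is clear. Setting it down now.

```bash
python3 -m pendant '[0,0,0,0.25,-0.17,0.05,0,0,0,0,0.5,-0.34,0.2,0,0,0,0,0.668,-0.45,0.4,0,0,0,0,0.668,-0.45,0.6,0,0,0,0,0.668,-0.45,0.75,0,0,0,0,0.668,-0.45,0.85,0,0,0,0,0.668,-0.45,0.89,0,0,0,0,0.668,-0.45,0.91,0,0,0,0,0.668,-0.45,0.92,0,0,0,0,0.668,-0.45,0.92,0]'; python3 -c "
from h import *
st()"
```

```text
time: 10.07
eef_pos: [0.4521, -0.3716, 0.0432]
orientation: [-0.34, 0.941, -0.0, 0.0]
force: [0.1, -0.8, -3.3]
finger_gap: 0.014
grip_force: 59.2
t 10.075 p [ 0.4521 -0.3716  0.0432] q [-0.688  0.3   -0.242  1.028  0.    -1.381] F [ 0.1 -0.8 -3.3] M [0.03 0.03 0.02] gap 0.013971527144683442 grip 59.16873335838318
[[-0.769, -0.639, 0.001], [-0.639, 0.769, -0.001], [-0.0, -0.001, -1.0]]
```

```bash
python3 -m pendant '[0,0,0,0,0,0.01,0,0,0,0,0,0,0.02,0,0,0,0,0,0,0.022,0,0,0,0,0,0,0.022,0,0,0,0,0,0,0.022,0.6,0,0,0,0,0,0.022,0.6,0,0,0,0,0,0.022,0.6,0,0,0,0,0,-0.2,0.6,0,0,0,0,0,-0.5,0.6,0,0,0,0,0,-0.9,0.6,0,0,0,0,0,-0.9,0.6]'
python3 - <<'E'
from h import *
st()
s=manip.snapshot("wrist");save(s,"w3"); print([(a["pixel"],a["confidence"],plane(s,a["pixel"],.048)) for a in manip.tip_of(s,"lid_grip")]); to([.53,-.09,.30])
E
```

```text
time: 11.45
eef_pos: [0.4529, -0.3725, 0.2277]
orientation: [-0.339, 0.941, -0.003, 0.002]
force: [0.2, -0.1, -0.9]
finger_gap: 0.0509
grip_force: 0.0
t 11.45 p [ 0.4529 -0.3725  0.2277] q [-0.688  0.237  0.088  1.413 -0.    -1.381] F [ 0.2 -0.1 -0.9] M [-0.   -0.02 -0.  ] gap 0.05087923064215707 grip 0.0
[[-0.77, -0.639, 0.006], [-0.639, 0.77, -0.005], [-0.001, -0.007, -1.0]]
[([321.7, 174.3], 0.56, array([ 0.45085747, -0.37110641,  0.048     ]))]
at [ 0.4527 -0.3723  0.2256] shift [-1.1991  0.8375 -0.3751]
```

```bash
python3 -m pendant '[0,0,0,-0.2,0.14,-0.2,0,0,0,0,-0.4,0.28,-0.375,0,0,0,0,-0.7,0.5,-0.375,0,0,0,0,-0.8,0.56,-0.375,0,0,0,0,-0.8,0.56,-0.375,0]';python3 -m pendant '[0,0,0.11,-0.2,0.14,0,0,0,0,0.22,-0.4,0.28,0,0,0,0,0.33,-0.4,0.28,0,0,0,0,0.44,-0.4,0.28,0,0,0,0,0.55,-0.4,0.28,0,0,0,0,0.667,-0.4,0.28,0,0,0,0,0.667,-0.4,0.28,0]'
python3 - <<'E'
from h import *
st();S=manip.snapshot("scene");W=manip.snapshot("wrist");save(W,"w4")
for k in ["filter_deck"]+["cart%d_mid"%i for i in range(4)]+["cart0","lift0","tray","lid"]:
    r=manip.tip_of(W,k); print(k,[(np.round(a["pixel"],1).tolist(),round(a["confidence"],2),np.round(plane(W,a["pixel"],{"filter_deck":.104,"tray":0}.get(k,.065)),4).tolist()) for a in r[:4]])
a=manip.tip_of(S,"filter_deck");b=manip.tip_of(W,"filter_deck")
if a and b: print(tri([(S,a[0]["pixel"]),(W,b[0]["pixel"])]))
E
```

```text
time: 12.18
eef_pos: [0.5035, -0.1809, 0.2961]
orientation: [-0.341, 0.94, 0.001, -0.001]
force: [-0.1, 0.1, -0.4]
finger_gap: -0.0001
grip_force: 0.0
t 12.175 p [ 0.5035 -0.1809  0.2961] q [-0.345  0.157  0.139  1.554  0.    -1.042] F [-0.1  0.1 -0.4] M [-0.06  0.04  0.01] gap -7.492621429914289e-05 grip 0.0
[[-0.767, -0.642, -0.002], [-0.642, 0.767, 0.001], [0.001, 0.002, -1.0]]
filter_deck [([361.6, 280.8], 0.92, [0.5625, -0.0727, 0.104])]
cart0_mid []
cart1_mid []
cart2_mid []
cart3_mid []
cart0 [([323.4, 238.4], 0.63, [0.5637, -0.123, 0.065])]schema error: expected a multiple of 7 numbers
Traceback (most recent call last):
ValueError: it knows: candle, cart, cart0_mid, cart1_mid, cart2_mid, cart3_mid, clear_spot, filter, filter_deck, jam, lid, lid_grip, tray
```

View pics/w4.png

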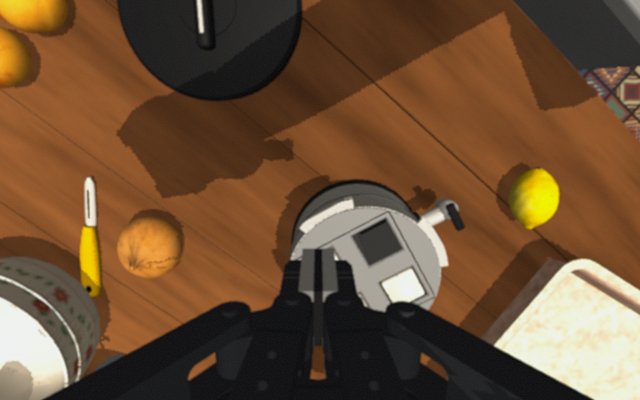

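The lid is at the top of the view. The deck shows around (365,260), with one dark, empty bay at (376,240) and a white cartridge at (403,287). The second move was refused because it was one number short, so I redo it.

```bash
python3 -m pendant '[0,0,0.11,-0.2,0.14,0,0, 0,0,0.22,-0.53,0.37,0,0, 0,0,0.33,-0.53,0.37,0,0, 0,0,0.44,-0.53,0.37,0,0, 0,0,0.55,-0.53,0.37,0,0, 0,0,0.667,-0.53,0.37,0,0, 0,0,0.667,-0.53,0.37,0,0]'
python3 - <<'E'
from h import *
st();S=manip.snapshot("scene");W=manip.snapshot("wrist");save(W,"w5")
for k in ["filter_deck"]+["cart%d_mid"%i for i in range(4)]+["cart"]:
    r=manip.tip_of(W,k); print(k,[(np.round(a["pixel"],1).tolist(),round(a["confidence"],2),np.round(plane(W,a["pixel"],{"filter_deck":.104}.get(k,.065)),4).tolist()) for a in r[:4]])
a=manip.tip_of(S,"filter_deck");b=manip.tip_of(W,"filter_deck")
if a and b: print(tri([(S,a[0]["pixel"]),(W,b[0]["pixel"])]))
for r in manip.regions_of(W,"cart"): print(r["rect"],r["confidence"])
E
```

```text
time: 13.45
eef_pos: [0.5376, -0.0589, 0.2975]
orientation: [0.176, 0.984, -0.0, 0.0]
force: [-0.4, -0.1, 0.2]
finger_gap: 0.0002
grip_force: 0.0
t 13.45 p [ 0.5376 -0.0589  0.2975] q [-0.109  0.167  0.154  1.557 -0.     0.245] F [-0.4 -0.1  0.2] M [-0.   -0.03  0.05] gap 0.00018978324712316878 grip 0.0
[[-0.938, 0.347, 0.0], [0.347, 0.938, -0.0], [-0.0, -0.0, -1.0]]
filter_deck [([312.6, 196.9], 0.57, [0.5591, -0.073, 0.104])]
cart0_mid []
cart1_mid []
cart2_mid []
cart3_mid []
cart [([341.8, 151.5], 0.87, [0.534, -0.0316, 0.065]), ([290.8, 200.3], 0.78, [0.5653, -0.1012, 0.065]), ([37.8, 183.6], 0.73, [0.4521, -0.3538, 0.065]), ([339.9, 203.4], 0.65, [0.5872, -0.0522, 0.065])]
(array([ 0.56612872, -0.07614331,  0.10124155]), [0.00654612125821194, 0.0065461212582118705])
[324.3, 208.9, 39.5, 36.9] 0.92
[265.7, 205.0, 39.5, 37.0] 0.87
[327.1, 144.5, 42.6, 42.0] 0.78
```

View pics/w5.png

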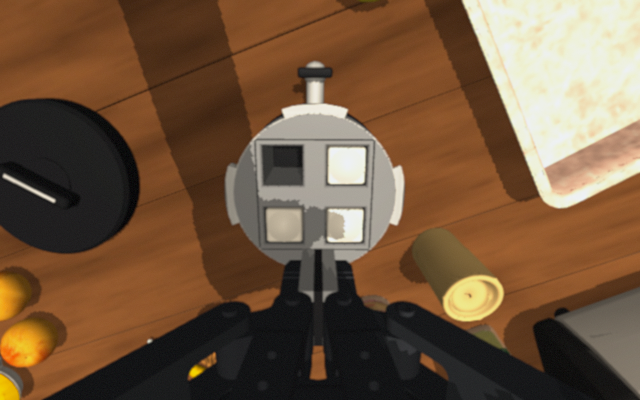

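The deck shows the empty bay 2 at (283,165). Cartridges stand in bay 1 at (347,166), bay 3 at (284,224) and bay 0 at (345,225).

Run:
```python
from h import *
W=manip.snapshot("wrist")
for r in manip.regions_of(W,"cart"):
    m=r["pixels"].astype(np.uint8); c=max(cv2.findContours(m,0,2)[0],key=cv2.contourArea)[:,0]
    P=np.array([plane(W,p,.104)[:2] for p in c],np.float32); q=cv2.minAreaRect(P); print(r["confidence"],q)
c=np.array([.5577,-.0705]);a=np.radians(-20.5);Rz=np.array([[np.cos(a),-np.sin(a)],[np.sin(a),np.cos(a)]])
for i,o in enumerate([(1,1),(-1,1),(-1,-1),(1,-1)]): print(i,c+Rz@(np.array(o)*.0305))
p=[plane(W,u,.104)[:2] for u in ((257,139),(374,140),(369,249),(258,249))]; print(np.mean(p,0),[np.degrees(np.arctan2(*(p[1]-p[0])[::-1]))])
```

```text
0.73 ((0.5762649178504944, -0.1097501665353775), (0.036359384655952454, 0.03777379170060158), 68.90020751953125)
0.67 ((0.5969049334526062, -0.05401599407196045), (0.03672550246119499, 0.03517761453986168), 69.65335083007812)
0.56 ((0.5404329895973206, -0.03305912762880325), (0.03747960925102234, 0.03661423176527023), 69.68557739257812)
0 [ 0.59694983 -0.05261282]
1 [ 0.53981282 -0.03125017]
2 [ 0.51845017 -0.08838718]
3 [ 0.57558718 -0.10974983]
[ 0.55964362 -0.07087438] [np.float64(69.16022220501505)]
```

```bash
python3 -m pendant '[0,0,0,0.035,0.13,0.3,0, 0,0,0,0.035,0.13,0.6,0, 0,0,0,0.035,0.13,0.85,0, 0,0,0,0.035,0.13,0.91,0, 0,0,0,0.035,0.13,0.94,0, 0,0,0,0.035,0.13,0.96,0, 0,0,0,0.035,0.13,0.96,0, 0,0,0,0.035,0.13,0.96,0, 0,0,0,0.035,0.13,0.96,0]'; python3 -c "
from h import *
st()"
```

```text
time: 15.22
eef_pos: [0.5409, -0.0318, 0.1066]
orientation: [0.177, 0.984, 0.0, 0.001]
force: [-1.0, -0.4, 3.5]
finger_gap: -0.0
grip_force: 2.2
t 15.225 p [ 0.5409 -0.0318  0.1066] q [-0.059  0.184 -0.245  1.139 -0.     0.297] F [-1.  -0.4  3.5] M [-0.05  0.16 -0.  ] gap -1.8839450048675304e-06 grip 2.2123794744402403
[[-0.938, 0.348, 0.002], [0.348, 0.938, -0.0], [-0.002, 0.0, -1.0]]
```

```bash
python3 -m pendant '[0,0,0,0,0,0.003,0, 0,0,0,0,0,0.003,0, 0,0,0,0,0,-0.3,0, 0,0,0,0,0,-0.6,0.7, 0,0,0,0,0,-0.7,0.7, 0,0,0,0,0,-0.7,0.7, 0,0,0,0,0,-0.7,0.7, 0,0,0,0,0,-0.7,0.7, 0,0,0,0,0,-0.7,0.7]'
python3 - <<'E'
from h import *
st();S=manip.snapshot("scene");W=manip.snapshot("wrist");save(W,"w6")
for r in manip.regions_of(W,"cart")[:4]: print(r["rect"],round(r["confidence"],2))
for s in (W,S): print([(np.round(a["pixel"],1).tolist(),round(a["confidence"],2),np.round(plane(s,a["pixel"],.099),4).tolist()) for a in manip.tip_of(s,"cart1_mid")])
E
```

```text
time: 16.35
eef_pos: [0.5396, -0.0316, 0.2443]
orientation: [0.177, 0.984, -0.0, -0.001]
force: [0.8, -0.4, -1.1]
finger_gap: 0.0594
grip_force: 0.0
t 16.35 p [ 0.5396 -0.0316  0.2443] q [-0.059  0.158  0.026  1.441  0.     0.297] F [ 0.8 -0.4 -1.1] M [-0.    0.03 -0.03] gap 0.05937025058177726 grip 0.0
[[-0.938, 0.348, -0.002], [0.348, 0.938, 0.0], [0.002, -0.001, -1.0]]
[296.1, 161.8, 51.1, 63.2] 0.79
[227.7, 234.1, 48.5, 39.1] 0.78
[298.5, 232.0, 42.0, 42.5] 0.56
[]
[([301.8, 224.6], 0.64, [0.5293, -0.0274, 0.099])]
```

View pics/w6.png

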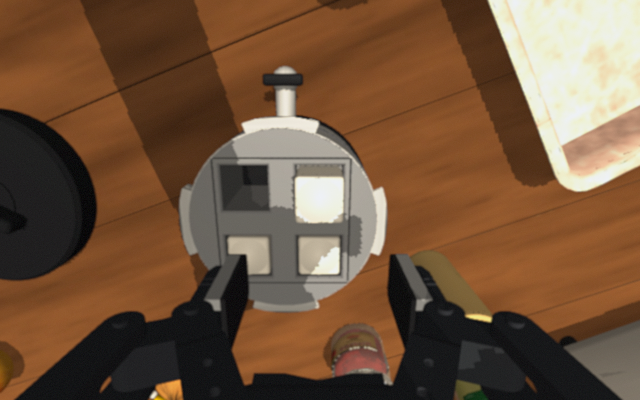

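Cartridge 1 has sprung up; its top is at (319,199). Gripping it now.

```bash
python3 -m pendant '[0,0,0,0,0,0.25,0.7, 0,0,0,0,0,0.5,0.7, 0,0,0,0,0,0.64,0.7, 0,0,0,0,0,0.685,0.7, 0,0,0,0,0,0.685,0.7, 0,0,0,0,0,0.685,0, 0,0,0,0,0,0.685,0, 0,0,0,0,0,0.685,0, 0,0,0,0,0,0.685,0, 0,0,0,0,0,0.685,0]'; python3 -c "
from h import *
st()"
```

```text
time: 17.85
eef_pos: [0.5403, -0.0317, 0.1087]
orientation: [0.177, 0.984, -0.0, 0.0]
force: [1.0, 1.1, 2.5]
finger_gap: 0.0349
grip_force: 63.3
t 17.85 p [ 0.5403 -0.0317  0.1087] q [-0.059  0.184 -0.242  1.145 -0.     0.297] F [1.  1.1 2.5] M [ 0.02 -0.2   0.02] gap 0.03485093754045959 grip 63.25866937637329
[[-0.938, 0.348, 0.0], [0.348, 0.938, -0.0], [-0.001, 0.0, -1.0]]
```

```bash
python3 -m pendant '[0,0,0,0,0,-0.1,0, 0,0,0,0,0,-0.25,0, 0,0,0,0,0,-0.5,0, 0,0,0,0,0,-0.5,0, 0,0,0,0.15,0.25,-0.5,0, 0,0,0,0.3,0.5,-0.5,0, 0,0,0,0.355,0.67,-0.5,0, 0,0,0,0.355,0.67,-0.5,0]'
python3 - <<'E'
from h import *
st()
T=manip.snapshot("top");S=manip.snapshot("scene");W=manip.snapshot("wrist")
for n,s in (("T",T),("S",S),("W",W)):
    for r in manip.tip_of(s,"tray")[:2]: print(n,r["confidence"],plane(s,r["pixel"],0))
r=manip.regions_of(T,"tray")[0]; m=r["pixels"].astype(np.uint8); c=max(cv2.findContours(m,0,2)[0],key=cv2.contourArea)[:,0]
P=np.array([plane(T,p,.061)[:2] for p in c],np.float32); print(cv2.minAreaRect(P)); save(S,"s2",(150,100,320,250))
E
```

```text
time: 18.85
eef_pos: [0.5191, 0.1206, 0.2068]
orientation: [0.175, 0.985, -0.0, -0.001]
force: [-0.0, -0.9, -2.6]
finger_gap: 0.0352
grip_force: 63.0
t 18.85 p [0.5191 0.1206 0.2068] q [ 0.228  0.144 -0.072  1.357  0.     0.579] F [-0.  -0.9 -2.6] M [-0.03 -0.02 -0.04] gap 0.03520670038887352 grip 63.00634503364563
[[-0.939, 0.344, -0.003], [0.344, 0.939, -0.0], [0.002, -0.001, -1.0]]
T 0.72 [0.47581995 0.36427236 0.        ]
S 0.62 [0.46926281 0.36400813 0.        ]
W 0.65 [0.46961598 0.3573213  0.        ]
((0.46640461683273315, 0.3601570129394531), (0.30085477232933044, 0.39278510212898254), 9.268614768981934)
```

View pics/s2.png

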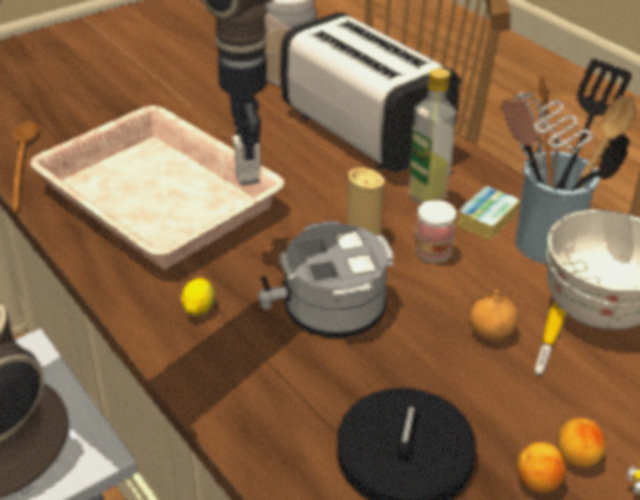

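The cartridge is held. The tray has been knocked to about (0.469, 0.361). Placing the cartridge at (0.50, 0.30).

```bash
python3 -m pendant '[0,0,0,0.15,0.27,0,0, 0,0,0,0.3,0.54,0,0, 0,0,0,0.4,0.81,0,0, 0,0,0,0.4,0.81,0.2,0, 0,0,0,0.4,0.81,0.45,0, 0,0,0,0.4,0.81,0.65,0, 0,0,0,0.4,0.81,0.72,0, 0,0,0,0.4,0.81,0.74,0, 0,0,0,0.4,0.81,0.75,0, 0,0,0,0.4,0.81,0.75,0]'; python3 -c "
from h import *
st()"
```

```text
time: 20.45
eef_pos: [0.5023, 0.2988, 0.06]
orientation: [0.177, 0.984, 0.001, 0.001]
force: [0.0, -0.7, -0.7]
finger_gap: 0.035
grip_force: 63.0
t 20.45 p [0.5023 0.2988 0.06  ] q [ 0.537  0.287 -0.221  1.061  0.     0.892] F [ 0.  -0.7 -0.7] M [0.05 0.02 0.  ] gap 0.034967238857761145 grip 63.03976893424988
[[-0.938, 0.348, 0.002], [0.348, 0.938, 0.001], [-0.001, 0.002, -1.0]]
```

```bash
python3 -m pendant '[0,0,0,0,0,0.012,0, 0,0,0,0,0,0.024,0, 0,0,0,0,0,0.03,0, 0,0,0,0,0,0.03,0]'; python3 -c "
from h import *
st()"
```

```text
time: 20.95
eef_pos: [0.5018, 0.2986, 0.0544]
orientation: [0.177, 0.984, 0.001, 0.001]
force: [-3.3, -2.0, 10.6]
finger_gap: 0.0349
grip_force: 64.4
t 20.95 p [0.5018 0.2986 0.0544] q [ 0.537  0.289 -0.23   1.05  -0.     0.892] F [-3.3 -2.  10.6] M [-0.48  0.8  -0.05] gap 0.03485650066186026 grip 64.39263939857483
[[-0.938, 0.348, 0.002], [0.348, 0.938, 0.001], [-0.001, 0.001, -1.0]]
```

```bash
python3 -m pendant '[0,0,0,0,0,-0.01,0.7, 0,0,0,0,0,-0.01,0.7, 0,0,0,0,0,-0.01,0.7, 0,0,0,0,0,-0.25,0.7, 0,0,0,0,0,-0.5,0.7, 0,0,0,0,0,-0.85,0.7, 0,0,0,0,0,-0.85,0.7]'
python3 - <<'E'
from h import *
st()
W=manip.snapshot("wrist");
for r in manip.regions_of(W,"cart"): print(r["rect"],r["confidence"])
save(W,"w7"); to([.5970,-.0535,.21])
E
```

```text
time: 21.82
eef_pos: [0.5031, 0.2994, 0.2276]
orientation: [0.177, 0.984, 0.003, 0.003]
force: [0.6, 0.1, -0.4]
finger_gap: 0.0598
grip_force: 0.0
t 21.825 p [0.5031 0.2994 0.2276] q [0.537 0.235 0.084 1.412 0.    0.892] F [ 0.6  0.1 -0.4] M [-0.05 -0.05  0.06] gap 0.05983721213905947 grip 0.0
[[-0.938, 0.348, 0.007], [0.348, 0.938, 0.004], [-0.005, 0.006, -1.0]]
[0.0, 384.8, 25.0, 15.2] 0.82
[296.7, 146.0, 44.9, 57.4] 0.56
at [0.5021 0.2987 0.2236] shift [-1.0574 -1.4864  0.0666]
```

View pics/w7.png

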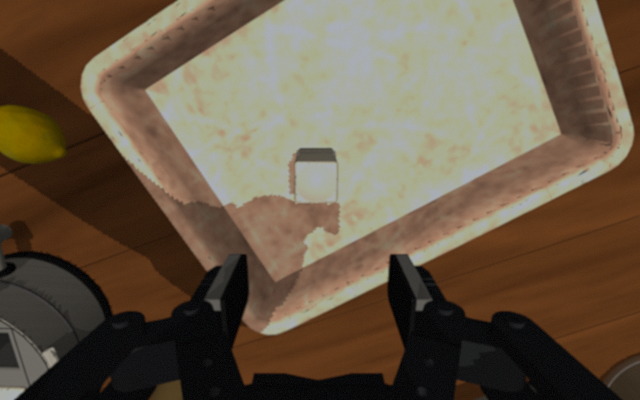

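Cartridge 1 stands on the tray floor at (318,175). On to cartridge 0.

```bash
python3 -m pendant '[0,0,0,-0.15,-0.2,0,0, 0,0,0,-0.3,-0.4,0,0, 0,0,0,-0.45,-0.6,0,0, 0,0,0,-0.53,-0.745,0,0, 0,0,0,-0.53,-0.745,0,0]';python3 -m pendant '[0,0,0,-0.15,-0.2,0,0, 0,0,0,-0.3,-0.4,0,0, 0,0,0,-0.45,-0.6,0,0, 0,0,0,-0.53,-0.745,0.05,0, 0,0,0,-0.53,-0.745,0.1,0, 0,0,0,-0.53,-0.745,0.1,0]'; python3 -c "
from h import *
st(); to([.597,-.0535,.1055])"
```

```text
time: 22.55
eef_pos: [0.5485, 0.1196, 0.2202]
orientation: [0.178, 0.984, -0.001, -0.002]
force: [0.4, 0.3, -0.2]
finger_gap: -0.0
grip_force: 0.0
time: 23.3
eef_pos: [0.5957, -0.0536, 0.2004]
orientation: [0.176, 0.984, 0.0, -0.002]
force: [0.2, 1.0, 0.3]
finger_gap: -0.0002
grip_force: 0.0
t 23.3 p [ 0.5957 -0.0536  0.2004] q [-9.000e-02  2.700e-01  7.000e-02  1.374e+00  1.000e-03  2.640e-01] F [0.2 1.  0.3] M [ 0.05 -0.02  0.04] gap -0.00015295668839423158 grip 0.0
[[-0.938, 0.347, -0.004], [0.347, 0.938, 0.001], [0.004, -0.0, -1.0]]
at [ 0.5957 -0.0536  0.2004] shift [-0.0077  0.0029  0.4747]
```

```bash
python3 -m pendant '[0,0,0,-0.008,0,0.25,0, 0,0,0,-0.008,0,0.4,0, 0,0,0,-0.008,0,0.45,0, 0,0,0,-0.008,0,0.475,0, 0,0,0,-0.008,0,0.475,0, 0,0,0,-0.008,0,0.475,0, 0,0,0,-0.008,0,0.475,0, 0,0,0,-0.008,0,0.475,0]'; python3 -m pendant '[0,0,0,0,0,0.003,0, 0,0,0,0,0,0.003,0, 0,0,0,0,0,-0.3,0, 0,0,0,0,0,-0.6,0.7, 0,0,0,0,0,-0.7,0.7, 0,0,0,0,0,-0.7,0.7, 0,0,0,0,0,-0.7,0.7, 0,0,0,0,0,-0.7,0.7, 0,0,0,0,0,-0.7,0.7]'
cat > chk.py <<'E'
from h import *
import sys
i=int(sys.argv[1])
c=[(.597,-.0535),(.540,-.032),0,(.576,-.1098)]
W=manip.snapshot("wrist")
for j in (0,3):
    print(j,"flush",proj(W,[*c[j],.104]).round(),"up",proj(W,[*c[j],.138]).round())
for r in manip.regions_of(W,"cart"): print(np.round(r["rect"]),round(r["confidence"],2))
to([*c[i],.107])
E
python3 chk.py 0
```

```text
time: 24.3
eef_pos: [0.5986, -0.0554, 0.1081]
orientation: [0.177, 0.984, 0.0, 0.001]
force: [-1.3, 1.1, 4.6]
finger_gap: -0.0003
grip_force: 1.9
time: 25.42
eef_pos: [0.5977, -0.0553, 0.2462]
orientation: [0.177, 0.984, -0.0, -0.001]
force: [-0.3, -1.0, -1.2]
finger_gap: 0.0596
grip_force: 0.0
0 flush [321. 184.] up [321. 196.]
3 flush [247. 184.] up [238. 196.]
[298. 162.  48.  58.] 0.95
[228. 160.  47.  47.] 0.86
[527.   2. 112. 125.] 0.59
at [ 0.5979 -0.0553  0.2468] shift [0.0065 0.007  0.6991]
```

```bash
python3 -m pendant '[0,0,0,0.005,0.007,0.25,0.7, 0,0,0,0.005,0.007,0.5,0.7, 0,0,0,0.005,0.007,0.64,0.7, 0,0,0,0.005,0.007,0.697,0.7, 0,0,0,0.005,0.007,0.697,0.7, 0,0,0,0.005,0.007,0.697,0, 0,0,0,0.005,0.007,0.697,0, 0,0,0,0.005,0.007,0.697,0, 0,0,0,0.005,0.007,0.697,0, 0,0,0,0.005,0.007,0.697,0]'; python3 -c "
from h import *
st()"
```

```text
time: 26.78
eef_pos: [0.5979, -0.0536, 0.1083]
orientation: [0.177, 0.984, 0.0, 0.0]
force: [1.5, -0.9, 0.6]
finger_gap: 0.0349
grip_force: 63.3
t 26.775 p [ 0.5979 -0.0536  0.1083] q [-0.089  0.292 -0.104  1.175 -0.     0.266] F [ 1.5 -0.9  0.6] M [-0.01 -0.29 -0.03] gap 0.034940660621830766 grip 63.30472469329834
[[-0.938, 0.348, 0.001], [0.348, 0.938, -0.0], [-0.001, 0.0, -1.0]]
```

```bash
python3 -m pendant '[0,0,0,0,0,-0.1,0, 0,0,0,0,0,-0.25,0, 0,0,0,0,0,-0.5,0, 0,0,0,0,0,-0.5,0, 0,0,0,0.2,0.2,-0.5,0, 0,0,0,0.4,0.4,-0.5,0, 0,0,0,0.6,0.6,-0.5,0, 0,0,0,0.75,0.745,-0.5,0, 0,0,0,0.75,0.745,-0.5,0]';python3 -m pendant '[0,0,0,0.2,0.2,0,0, 0,0,0,0.4,0.4,0,0, 0,0,0,0.6,0.6,0,0, 0,0,0,0.75,0.745,0,0, 0,0,0,0.75,0.745,0,0]'
python3 - <<'E'
from h import *
st(); to([.42,.33,.054])
T=manip.snapshot("top"); r=manip.regions_of(T,"tray")[0]; m=r["pixels"].astype(np.uint8); c=max(cv2.findContours(m,0,2)[0],key=cv2.contourArea)[:,0]
P=np.array([plane(T,p,.061)[:2] for p in c],np.float32); print(cv2.minAreaRect(P))
E
```

```text
time: 27.9
eef_pos: [0.5069, 0.1401, 0.2067]
orientation: [0.175, 0.985, -0.0, -0.001]
force: [1.0, -0.2, -0.6]
finger_gap: 0.0351
grip_force: 63.0
time: 28.52
eef_pos: [0.419, 0.3312, 0.2067]
orientation: [0.175, 0.985, -0.001, -0.001]
force: [0.4, 0.0, -1.6]
finger_gap: 0.0351
grip_force: 62.9
t 28.525 p [0.419  0.3312 0.2067] q [ 0.669  0.146 -0.07   1.357 -0.     1.021] F [ 0.4  0.  -1.6] M [-0.05 -0.   -0.02] gap 0.0351163833558942 grip 62.91825771331787
[[-0.939, 0.345, -0.002], [0.345, 0.939, -0.001], [0.001, -0.002, -1.0]]
at [0.419  0.3312 0.2067] shift [-0.0074 -0.0028  0.7633]
((0.467136412858963, 0.35481542348861694), (0.30484268069267273, 0.40352487564086914), 8.731314659118652)
```

```bash
python3 -m pendant '[0,0,0,0,0,0.2,0, 0,0,0,0,0,0.45,0, 0,0,0,0,0,0.65,0, 0,0,0,0,0,0.72,0, 0,0,0,0,0,0.74,0, 0,0,0,0,0,0.755,0, 0,0,0,0,0,0.76,0, 0,0,0,0,0,0.76,0]'; python3 -c "
from h import *
st()"
```

```text
time: 29.62
eef_pos: [0.4204, 0.3305, 0.0569]
orientation: [0.177, 0.984, 0.001, 0.0]
force: [-0.3, -1.6, -1.2]
finger_gap: 0.0349
grip_force: 62.9
t 29.625 p [0.4204 0.3305 0.0569] q [ 0.666  0.201 -0.339  1.03  -0.     1.021] F [-0.3 -1.6 -1.2] M [-0.   -0.02 -0.  ] gap 0.03487723520464479 grip 62.92701959609985
[[-0.938, 0.348, 0.001], [0.348, 0.938, 0.001], [-0.001, 0.001, -1.0]]
```

```bash
python3 -m pendant '[0,0,0,0,0,0.01,0, 0,0,0,0,0,0.017,0, 0,0,0,0,0,0.017,0, 0,0,0,0,0,0.01,0.7, 0,0,0,0,0,0.01,0.7, 0,0,0,0,0,0.01,0.7, 0,0,0,0,0,-0.25,0.7, 0,0,0,0,0,-0.5,0.7, 0,0,0,0,0,-0.8,0.7, 0,0,0,0,0,-0.8,0.7]'
python3 - <<'E'
from h import *
st(); to([.576,-.1098,.21])
W=manip.snapshot("wrist"); save(W,"w8")
for r in manip.regions_of(W,"cart"): print(np.round(r["rect"]),round(r["confidence"],2))
print(proj(W,[.4204,.3305,.082]),proj(W,[.502,.2987,.082]))
E
```

```text
time: 30.88
eef_pos: [0.4218, 0.3315, 0.2213]
orientation: [0.177, 0.984, 0.003, 0.003]
force: [0.2, -0.7, 0.1]
finger_gap: 0.0595
grip_force: 0.0
t 30.875 p [0.4218 0.3315 0.2213] q [ 0.666  0.14  -0.045  1.377  0.     1.021] F [ 0.2 -0.7  0.1] M [ 0.07 -0.02  0.02] gap 0.05947177628720549 grip 0.0
[[-0.938, 0.348, 0.007], [0.348, 0.938, 0.005], [-0.005, 0.007, -1.0]]
at [0.4218 0.3315 0.2213] shift [-1.4899 -1.8012  0.0497]
[294. 230.  43.  70.] 0.95
[315.58793865 184.57656431] [314.17947412 280.71689072]
```

```bash
python3 -m pendant '[0,0,0,-0.2,-0.24,0,0, 0,0,0,-0.4,-0.48,0,0, 0,0,0,-0.6,-0.72,0,0, 0,0,0,-0.75,-0.9,0,0, 0,0,0,-0.75,-0.9,0,0]';python3 -m pendant '[0,0,0,-0.2,-0.24,0,0, 0,0,0,-0.4,-0.48,0,0, 0,0,0,-0.6,-0.72,0,0, 0,0,0,-0.74,-0.9,0.05,0, 0,0,0,-0.74,-0.9,0.1,0, 0,0,0,-0.74,-0.9,0.1,0]'
python3 - <<'E'
from h import *
st(); to([.576,-.1098,.1055])
for n in ("scene","top"):
    S=manip.snapshot(n)
    for r in manip.regions_of(S,"cart"): print(np.round(r["rect"]),round(r["confidence"],2))
    print(proj(S,[.4204,.3305,.043]),proj(S,[.502,.2987,.043]))
E
```

```text
time: 31.6
eef_pos: [0.4979, 0.1062, 0.214]
orientation: [0.179, 0.984, -0.001, -0.002]
force: [-0.3, 0.3, 0.0]
finger_gap: 0.0
grip_force: 0.0
time: 32.35
eef_pos: [0.5731, -0.1099, 0.1939]
orientation: [0.176, 0.984, 0.0, -0.002]
force: [-0.9, 0.3, 0.7]
finger_gap: -0.0001
grip_force: 0.0
t 32.35 p [ 0.5731 -0.1099  0.1939] q [-1.900e-01  2.420e-01  2.000e-02  1.353e+00  1.000e-03  1.650e-01] F [-0.9  0.3  0.7] M [ 0.03  0.05 -0.  ] gap -0.00013097947751082977 grip 0.0
[[-0.938, 0.347, -0.004], [0.347, 0.938, 0.001], [0.004, -0.0, -1.0]]
at [ 0.5731 -0.1099  0.1939] shift [-0.0154  0.0056  0.4421]
[238. 182.  14.  23.] 0.76
[216. 186.   8.  22.] 0.73
[325. 226.  13.  12.] 0.48
[219.49690299 196.8501569 ] [243.58415963 193.27210593]
[230. 240.  16.  12.] 0.54
[238.95668726 245.86027173] [247.46906405 223.76077552]
```

Both cartridges in the tray are standing. Pressing cartridge 3.

```bash
python3 -m pendant '[0,0,0,-0.012,0.006,0.25,0, 0,0,0,-0.012,0.006,0.38,0, 0,0,0,-0.012,0.006,0.42,0, 0,0,0,-0.012,0.006,0.445,0, 0,0,0,-0.012,0.006,0.445,0, 0,0,0,-0.012,0.006,0.445,0, 0,0,0,-0.012,0.006,0.445,0, 0,0,0,-0.012,0.006,0.445,0]'; python3 -m pendant '[0,0,0,0,0,0.003,0, 0,0,0,0,0,0.003,0, 0,0,0,0,0,-0.3,0, 0,0,0,0,0,-0.6,0.7, 0,0,0,0,0,-0.7,0.7, 0,0,0,0,0,-0.7,0.7, 0,0,0,0,0,-0.7,0.7, 0,0,0,0,0,-0.7,0.7, 0,0,0,0,0,-0.7,0.7]'; python3 chk.py 3
```

```text
time: 33.55
eef_pos: [0.5773, -0.1109, 0.1076]
orientation: [0.177, 0.984, 0.0, 0.001]
force: [-0.5, 0.7, 3.6]
finger_gap: -0.0002
grip_force: 1.9
time: 34.67
eef_pos: [0.5765, -0.1107, 0.2459]
orientation: [0.177, 0.984, -0.0, -0.001]
force: [-0.3, -0.4, -0.4]
finger_gap: 0.0598
grip_force: 0.0
0 flush [393. 185.] up [403. 197.]
3 flush [320. 185.] up [320. 197.]
[299. 163.  45.  59.] 0.94
[374.  85.  32.  44.] 0.58
at [ 0.5767 -0.1107  0.2465] shift [0.004  0.0034 0.6973]
```

```bash
python3 -m pendant '[0,0,0,0.003,0.004,0.25,0.7, 0,0,0,0.003,0.004,0.5,0.7, 0,0,0,0.003,0.004,0.64,0.7, 0,0,0,0.003,0.004,0.695,0.7, 0,0,0,0.003,0.004,0.695,0.7, 0,0,0,0.003,0.004,0.695,0, 0,0,0,0.003,0.004,0.695,0, 0,0,0,0.003,0.004,0.695,0, 0,0,0,0.003,0.004,0.695,0, 0,0,0,0.003,0.004,0.695,0]'; python3 -m pendant '[0,0,0,0,0,-0.1,0, 0,0,0,0,0,-0.25,0, 0,0,0,0,0,-0.5,0, 0,0,0,0,0,-0.5,0]'; python3 -c "
from h import *
st(); to([.48,.43,.2])"
```

```text
time: 36.02
eef_pos: [0.5768, -0.1099, 0.1083]
orientation: [0.177, 0.984, -0.0, 0.0]
force: [1.2, -0.8, 2.0]
finger_gap: 0.0355
grip_force: 63.3
time: 36.52
eef_pos: [0.578, -0.1101, 0.2117]
orientation: [0.177, 0.984, -0.0, 0.003]
force: [0.2, -1.3, -1.9]
finger_gap: 0.0347
grip_force: 63.2
t 36.525 p [ 0.578  -0.1101  0.2117] q [-0.188  0.243  0.059  1.382 -0.     0.167] F [ 0.2 -1.3 -1.9] M [-0.02 -0.01 -0.02] gap 0.034740883043822536 grip 63.197972774505615
[[-0.938, 0.348, 0.005], [0.348, 0.938, -0.001], [-0.005, 0.001, -1.0]]
at [ 0.578  -0.1101  0.2117] shift [1.3986 2.3617 0.0532]
```

```bash
python3 -m pendant '[0,0,0,0.15,0.26,0,0, 0,0,0,0.3,0.52,0,0, 0,0,0,0.466,0.787,0,0, 0,0,0,0.466,0.787,0,0]'; python3 -m pendant '[0,0,0,0.15,0.26,0,0, 0,0,0,0.3,0.52,0,0, 0,0,0,0.466,0.787,0,0, 0,0,0,0.466,0.787,0,0]'; python3 -m pendant '[0,0,0,0.15,0.26,0,0, 0,0,0,0.3,0.52,0,0, 0,0,0,0.466,0.787,0,0, 0,0,0,0.466,0.787,0,0, 0,0,0,0.466,0.787,0,0]'
python3 - <<'E'
from h import *
st(); to([.48,.43,.055])
T=manip.snapshot("top"); r=manip.regions_of(T,"tray")[0]; m=r["pixels"].astype(np.uint8); c=max(cv2.findContours(m,0,2)[0],key=cv2.contourArea)[:,0]
P=np.array([plane(T,p,.061)[:2] for p in c],np.float32); print(cv2.minAreaRect(P))
E
```

```text
time: 37.02
eef_pos: [0.5421, 0.0738, 0.2065]
orientation: [0.174, 0.985, -0.0, -0.001]
force: [-0.4, -0.2, -1.6]
finger_gap: 0.0351
grip_force: 63.2
time: 37.52
eef_pos: [0.51, 0.2529, 0.2063]
orientation: [0.174, 0.985, -0.001, -0.001]
force: [0.1, -1.1, -2.3]
finger_gap: 0.0351
grip_force: 63.2
time: 38.15
eef_pos: [0.479, 0.4288, 0.2069]
orientation: [0.177, 0.984, -0.001, -0.0]
force: [0.0, 0.6, -1.6]
finger_gap: 0.035
grip_force: 63.1
t 38.15 p [0.479  0.4288 0.2069] q [ 7.310e-01  3.570e-01  2.020e-01  1.418e+00 -1.000e-03  1.086e+00] F [ 0.   0.6 -1.6] M [-0.07  0.02 -0.05] gap 0.03502811429001174 grip 63.09539079666138
[[-0.937, 0.348, -0.001], [0.348, 0.937, -0.002], [0.0, -0.002, -1.0]]
at [0.479  0.4288 0.2069] shift [-0.0032  0.0093  0.7594]
((0.46847423911094666, 0.3548775315284729), (0.3019791841506958, 0.403548002243042), 8.875171661376953)
```

```bash
python3 -m pendant '[0,0,0,0,0,0.2,0, 0,0,0,0,0,0.45,0, 0,0,0,0,0,0.65,0, 0,0,0,0,0,0.72,0, 0,0,0,0,0,0.74,0, 0,0,0,0,0,0.755,0, 0,0,0,0,0,0.765,0, 0,0,0,0,0,0.77,0, 0,0,0,0,0,0.772,0, 0,0,0,0,0,0.772,0]'; python3 -c "
from h import *
st()"
```

```text
time: 39.5
eef_pos: [0.4787, 0.4304, 0.0541]
orientation: [0.177, 0.984, 0.0, 0.0]
force: [0.2, 0.6, -0.7]
finger_gap: 0.035
grip_force: 63.4
t 39.5 p [0.4787 0.4304 0.0541] q [ 0.732  0.398 -0.078  1.095  0.     1.087] F [ 0.2  0.6 -0.7] M [ 0.02  0.06 -0.05] gap 0.03498494409694513 grip 63.39402794837952
[[-0.938, 0.348, 0.0], [0.348, 0.938, 0.0], [-0.0, 0.001, -1.0]]
```

```bash
python3 -m pendant '[0,0,0,0,0,0.006,0, 0,0,0,0,0,0.008,0, 0,0,0,0,0,0.008,0, 0,0,0,0,0,0.005,0.7, 0,0,0,0,0,0.005,0.7, 0,0,0,0,0,0.005,0.7, 0,0,0,0,0,-0.25,0.7, 0,0,0,0,0,-0.5,0.7, 0,0,0,0,0,-0.8,0.6, 0,0,0,0,0,-0.8,0.6]'
python3 - <<'E'
from h import *
st(); to([.452,-.372,.23])
W=manip.snapshot("wrist"); save(W,"w9"); save(manip.snapshot("scene"),"s9",(150,100,320,250))
E
```

```text
time: 40.75
eef_pos: [0.4804, 0.4317, 0.2195]
orientation: [0.177, 0.984, 0.004, 0.003]
force: [0.1, 0.5, -0.1]
finger_gap: 0.0516
grip_force: 0.0
t 40.75 p [0.4804 0.4317 0.2195] q [ 0.732  0.353  0.225  1.433 -0.     1.087] F [ 0.1  0.5 -0.1] M [ 0.05  0.   -0.03] gap 0.05163467857987824 grip 0.0
[[-0.938, 0.348, 0.007], [0.348, 0.938, 0.006], [-0.004, 0.008, -1.0]]
at [0.4804 0.4317 0.2195] shift [-1.2645 -3.8163 -0.0786]
```

View pics/s9.png

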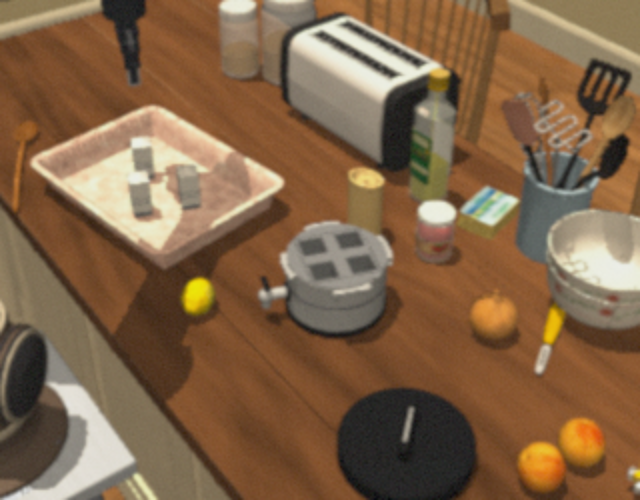

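All three cartridges stand in the tray at (142,155), (139,193) and (188,185). All four bays are empty, and the jar and candle have not moved. Now I go back for the lid.

```bash
python3 -m pendant '[0,0,0,-0.1,-0.3,0,0.6, 0,0,0,-0.2,-0.6,0,0.6, 0,0,0,-0.316,-0.954,-0.02,0.6, 0,0,0,-0.316,-0.954,-0.02,0.6]'; python3 -m pendant '[0,0,0,-0.1,-0.3,0,0.6, 0,0,0,-0.2,-0.6,0,0.6, 0,0,0,-0.316,-0.954,-0.02,0.6, 0,0,0,-0.316,-0.954,-0.02,0.6]';python3 -m pendant '[0,0,0,-0.1,-0.3,0,0.6, 0,0,0,-0.2,-0.6,0,0.6, 0,0,0,-0.316,-0.954,-0.02,0.6, 0,0,0,-0.316,-0.954,-0.02,0.6]';python3 -m pendant '[0,0,-0.11,-0.1,-0.3,0,0.6, 0,0,-0.22,-0.2,-0.6,0,0.6, 0,0,-0.33,-0.316,-0.954,-0.02,0.6, 0,0,-0.44,-0.316,-0.954,-0.02,0.6, 0,0,-0.55,-0.316,-0.954,-0.02,0.6, 0,0,-0.667,-0.316,-0.954,-0.02,0.6, 0,0,-0.667,-0.316,-0.954,-0.02,0.6]'
python3 - <<'E'
from h import *
st(); W=manip.snapshot("wrist"); save(W,"w10")
for k,z in (("lid",.016),("lid_grip",.048)):
    for a in manip.tip_of(W,k)[:2]: print(k,a["confidence"],plane(W,a["pixel"],z))
m=manip.regions_of(W,"lid")[0]["pixels"].astype(np.uint8)
c=max(cv2.findContours(m,0,2)[0],key=cv2.contourArea)[:,0]
P=np.array([plane(W,p,.036)[:2] for p in c],np.float32); print(cv2.minEnclosingCircle(P)); to([.4525,-.372,.042])
E
```

```text
time: 41.35
eef_pos: [0.4703, 0.226, 0.2162]
orientation: [0.178, 0.984, -0.001, -0.001]
force: [-0.6, 0.2, 1.2]
finger_gap: 0.0511
grip_force: 0.0
time: 41.85
eef_pos: [0.4639, 0.026, 0.2205]
orientation: [0.178, 0.984, -0.0, -0.001]
force: [0.0, 0.4, 0.6]
finger_gap: 0.0514
grip_force: 0.0
time: 42.35
eef_pos: [0.4574, -0.1746, 0.2243]
orientation: [0.178, 0.984, 0.0, -0.001]
force: [-0.2, 0.6, -0.6]
finger_gap: 0.0511
grip_force: 0.0
time: 43.22
eef_pos: [0.4512, -0.372, 0.2285]
orientation: [-0.339, 0.941, 0.001, -0.0]
force: [0.2, -0.1, 0.4]
finger_gap: 0.0512
grip_force: 0.0
t 43.225 p [ 0.4512 -0.372   0.2285] q [-6.900e-01  2.420e-01  9.600e-02  1.426e+00  1.000e-03 -1.382e+00] F [ 0.2 -0.1  0.4] M [-0.03 -0.04 -0.03] gap 0.05116665280183094 grip 0.0
[[-0.77, -0.638, -0.001], [-0.638, 0.77, 0.002], [-0.0, 0.002, -1.0]]
lid 0.66 [ 0.45250251 -0.37240373  0.016     ]
lid_grip 0.92 [ 0.4501955  -0.37313268  0.048     ]
((0.4518517851829529, -0.3716074824333191), 0.09398189932107925)
at [ 0.4508 -0.3727  0.2294] shift [-0.0089 -0.0034  0.9369]
```

View pics/w10.png

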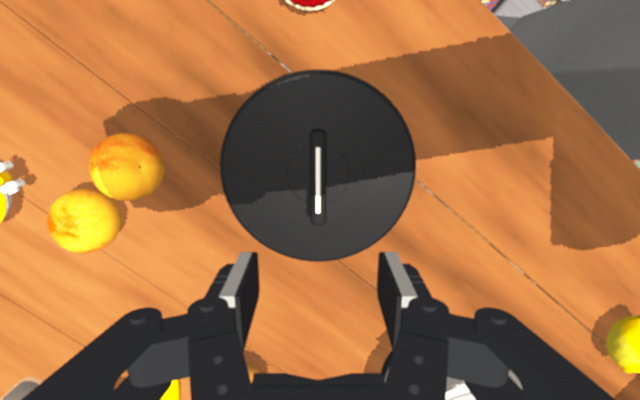

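The lid is at (318,165) with its handle vertical, centred between the fingers. Gripping it.

```bash
python3 -m pendant '[0,0,0,-0.007,0,0.3,0.6, 0,0,0,-0.007,0,0.6,0.6, 0,0,0,-0.007,0,0.8,0.6, 0,0,0,-0.007,0,0.9,0.6, 0,0,0,-0.007,0,0.945,0.6, 0,0,0,-0.007,0,0.945,0.6, 0,0,0,-0.007,0,0.945,0, 0,0,0,-0.007,0,0.945,0, 0,0,0,-0.007,0,0.945,0, 0,0,0,-0.007,0,0.945,0]'; python3 -c "
from h import *
st()"
```

```text
time: 44.68
eef_pos: [0.452, -0.373, 0.042]
orientation: [-0.339, 0.941, -0.001, 0.001]
force: [-0.3, 0.8, 6.6]
finger_gap: 0.0138
grip_force: 60.5
t 44.675 p [ 0.452 -0.373  0.042] q [-0.69   0.301 -0.243  1.025  0.    -1.382] F [-0.3  0.8  6.6] M [ 0.13  0.13 -0.01] gap 0.013799904089641452 grip 60.53374171257019
[[-0.77, -0.638, 0.002], [-0.638, 0.77, -0.001], [-0.0, -0.002, -1.0]]
```

```bash
python3 -m pendant '[0,0,0,0,0,-0.1,0, 0,0,0,0,0,-0.3,0, 0,0,0,0,0,-0.6,0, 0,0,0,0,0,-0.85,0, 0,0,0,-0.2,0.12,-0.85,0, 0,0,0,-0.4,0.24,-0.85,0, 0,0,0,-0.6,0.36,-0.85,0, 0,0,0,-0.69,0.41,-0.85,0, 0,0,0,-0.69,0.41,-0.85,0]'; python3 -m pendant '[0,0,0.05,-0.2,0.12,0,0, 0,0,0.1,-0.4,0.24,0,0, 0,0,0.155,-0.6,0.36,0,0, 0,0,0.155,-0.68,0.41,0,0, 0,0,0.155,-0.68,0.41,0,0, 0,0,0.155,-0.68,0.41,0,0]'
python3 - <<'E'
from h import *
st(); to([.558,-.0708,.140])
W=manip.snapshot("wrist"); save(W,"w11")
E
```

```text
time: 45.8
eef_pos: [0.5054, -0.2202, 0.2103]
orientation: [-0.34, 0.94, 0.0, -0.0]
force: [0.4, -0.7, -3.3]
finger_gap: 0.0138
grip_force: 59.5
time: 46.55
eef_pos: [0.5572, -0.0726, 0.2105]
orientation: [-0.222, 0.975, -0.0, -0.0]
force: [-0.3, -0.1, -3.0]
finger_gap: 0.0136
grip_force: 59.6
t 46.55 p [ 0.5572 -0.0726  0.2105] q [-1.290e-01  1.970e-01 -1.000e-03  1.374e+00 -1.000e-03 -5.770e-01] F [-0.3 -0.1 -3. ] M [-0.04  0.02 -0.04] gap 0.013599282883389985 grip 59.556153416633606
[[-0.901, -0.433, -0.001], [-0.433, 0.901, -0.001], [0.001, -0.0, -1.0]]
at [ 0.5572 -0.0726  0.2105] shift [-0.0077  0.0066  0.3526]
```

View pics/w11.png

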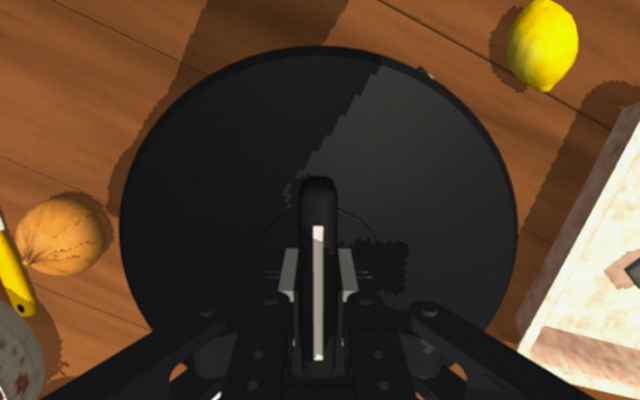

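The lid is held squarely, with the handle at (318,280). It stands 46° anticlockwise of aligned. Lowering it.

```bash
python3 -m pendant '[0,0,0,-0.008,0.007,0.1,0, 0,0,0,-0.008,0.007,0.25,0, 0,0,0,-0.008,0.007,0.33,0, 0,0,0,-0.008,0.007,0.36,0, 0,0,0,-0.008,0.007,0.38,0, 0,0,0,-0.008,0.007,0.39,0, 0,0,0,-0.008,0.007,0.398,0, 0,0,0,-0.008,0.007,0.402,0, 0,0,0,-0.008,0.007,0.402,0]'; python3 -c "
from h import *
st(); to([.558,-.0708,.1295])"
```

```text
time: 47.72
eef_pos: [0.5587, -0.0693, 0.1311]
orientation: [-0.223, 0.975, -0.0, 0.001]
force: [-1.0, -0.3, 2.2]
finger_gap: 0.0136
grip_force: 60.1
t 47.725 p [ 0.5587 -0.0693  0.1311] q [-0.123  0.214 -0.154  1.202 -0.    -0.573] F [-1.  -0.3  2.2] M [0.   0.24 0.03] gap 0.013631777487589066 grip 60.11872351169586
[[-0.901, -0.434, 0.001], [-0.434, 0.901, -0.0], [-0.001, -0.001, -1.0]]
at [ 0.5587 -0.0693  0.1311] shift [ 0.0063 -0.0053  0.008 ]
```

```bash
python3 -m pendant '[0,0,0,0.004,-0.004,0.004,0, 0,0,0.06,0.004,-0.004,0.006,0, 0,0,0.14,0.004,-0.004,0.006,0, 0,0,0.22,0.004,-0.004,0.006,0, 0,0,0.22,0.004,-0.004,0.006,0]'; python3 -c "
from h import *
st()"
```

```text
time: 48.35
eef_pos: [0.5594, -0.0705, 0.1311]
orientation: [-0.051, 0.999, -0.0, 0.002]
force: [-0.4, 0.5, 7.6]
finger_gap: 0.0135
grip_force: 61.0
t 48.35 p [ 0.5594 -0.0705  0.1311] q [-0.125  0.213 -0.155  1.198  0.    -0.228] F [-0.4  0.5  7.6] M [ 0.07  0.14 -0.24] gap 0.013494484856259446 grip 61.026402711868286
[[-0.995, -0.102, 0.004], [-0.102, 0.995, -0.0], [-0.004, -0.001, -1.0]]
```

```bash
python3 -m pendant '[0,0,0.08,0,0,0,0, 0,0,0.16,0,0,0,0, 0,0,0.24,0,0,0,0, 0,0,0.3,0,0,0,0, 0,0,0.3,0,0,0,0, 0,0,0.3,0,0,0,0]'; python3 -c "
from h import *
st()"
```

```text
time: 49.1
eef_pos: [0.5594, -0.0705, 0.1311]
orientation: [0.183, 0.983, 0.0, 0.002]
force: [-0.1, -0.2, 8.0]
finger_gap: 0.0133
grip_force: 61.0
t 49.1 p [ 0.5594 -0.0705  0.1311] q [-0.125  0.213 -0.155  1.198  0.     0.242] F [-0.1 -0.2  8. ] M [-0.01  0.15 -0.13] gap 0.013341452487209974 grip 61.00000262260437
[[-0.933, 0.36, 0.004], [0.36, 0.933, -0.0], [-0.004, 0.001, -1.0]]
```

Testing the lock with a gentle upward pull.

```bash
python3 -m pendant '[0,0,0,0,0,-0.01,0, 0,0,0,0,0,-0.02,0, 0,0,0,0,0,-0.024,0, 0,0,0,0,0,-0.024,0]'; python3 -m pendant '[0,0,0,0,0,0.02,0, 0,0,0,0,0,0.022,0, 0,0,0,0,0,0.022,0.6, 0,0,0,0,0,0.022,0.6, 0,0,0,0,0,0.022,0.6, 0,0,0,0,0,-0.2,0.6, 0,0,0,0,0,-0.5,0.6, 0,0,0,0,0,-0.9,0.6, 0,0,0,0,0,-0.9,0.6]'
python3 - <<'E'
from h import *
st(); W=manip.snapshot("wrist"); save(W,"w12")
for k,z in (("lid",.104),("lid_grip",.136)):
    for a in manip.tip_of(W,k)[:2]: print(k,a["confidence"],plane(W,a["pixel"],z))
E
```

```text
time: 49.6
eef_pos: [0.5576, -0.0704, 0.1331]
orientation: [0.183, 0.983, -0.0, -0.001]
force: [-0.9, 0.4, -6.4]
finger_gap: 0.0136
grip_force: 59.2
time: 50.72
eef_pos: [0.559, -0.0705, 0.3185]
orientation: [0.183, 0.983, 0.0, 0.003]
force: [0.0, 0.1, -0.7]
finger_gap: 0.0514
grip_force: 0.0
t 50.725 p [ 0.559  -0.0705  0.3185] q [-0.126  0.215  0.259  1.608 -0.     0.242] F [ 0.   0.1 -0.7] M [-0.04 -0.04  0.07] gap 0.051392835288515765 grip 0.0
[[-0.933, 0.359, 0.007], [0.359, 0.933, -0.001], [-0.006, 0.002, -1.0]]
lid 0.63 [ 0.55996359 -0.07370517  0.104     ]
lid_grip 0.82 [ 0.56056403 -0.07268079  0.136     ]
```

View pics/w12.png

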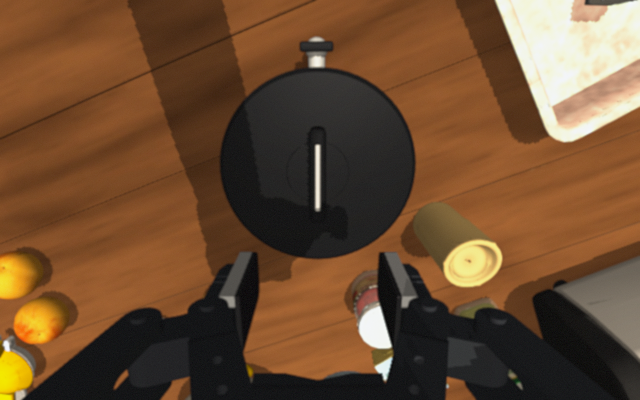

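The handle is in line with the tap (column 317), and the pull met resistance after 2 mm, so the lid is locked. Handing in.

```bash
python3 -c "
from cell import manip
print(manip.hand_in())"
```

```text
the job is handed in; nothing more can be done
None
```

The job is handed in: the three spent cartridges (bays 0, 1 and 3; bay 2 was empty) stand in the copper tray, the lid is back on and turned clockwise to locked (an upward pull was resisted after 2 mm), and the jam jar and candle were not touched.

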